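Clear the pinning jig and hold the heel blank in it

TASK

Take the push block by its orange grip and, using the block and not the fingers, sweep the three rubber trimmings off the aluminium plate of the jig. Then use the same block to push the brown heel blank up to the blue fence and finish holding it there with one firm diagonal push on its slope, forward and down, so that it sits flush and square against the fence and is pressed on the plate at the same time; keep the block in the gripper and off the plate at the end. Do not knock the other things on the bench about.

Things in the scene. Friction and masses are not known exactly. Their poses are not given: they have to be found in the camera images.
- plate: polished, fairly slippery aluminium plate of the jig, fixed to the bench, 220 (x) x 300 (y) x 20 mm; origin at the centre of its underside on the bench, so its top is 20 mm up. x points to the fence (away from the robot, give or take the jig's yaw), y along the fence. Its two ends (+y and -y) and its near edge (-x) are open, with the bare bench 20 mm below
- fence: blue fence bar fixed along the far edge of the plate, 25 (x) x 300 (y) x 24 mm, standing on the plate (its top is 44 mm above the bench), axes parallel to the plate's. Origin at the middle of the lower edge of its near face (x = 0, facing -x), the upright face that the heel blank goes against; it lies at x = +85 mm in the plate's frame
- heel: brown layered heel blank, loose on the plate, 60 (x) x 70 (y) x 30 mm, about 0.12 kg; origin at the centre of its underside. Its flat far face (x = +30 mm) goes against the fence. Its near side is upright for the lowest 8 mm, then slopes at 45 degrees from (x -30, z 8 mm) up to (x -8, z 30 mm). Starts some 100 mm short of the fence, slightly yawed; a push on the slope slides it along the plate
- push_block: push block: light wooden pad 70 x 70 x 22 mm with an orange upright grip on its middle, 50 (x) x 30 (y) mm, from 22 to 72 mm above the pad's underside. Origin at the centre of the pad's underside. About 0.16 kg. Stands on the bench to one side of the jig (left or right). Grasp the grip across its 30 mm (local y) from above
- chip_a: black rubber trimming, 32 (x) x 22 (y) x 12 mm, about 11 g; origin at the centre of its underside. Starts flat on the plate, at any yaw, in the strip between the heel blank and the fence. Off the plate once its origin is beyond the plate's edges
- chip_b: black rubber trimming, 32 (x) x 22 (y) x 12 mm, about 11 g; origin at the centre of its underside. Starts flat on the plate, at any yaw, in the strip between the heel blank and the fence. Off the plate once its origin is beyond the plate's edges
- chip_c: black rubber trimming, 32 (x) x 22 (y) x 12 mm, about 11 g; origin at the centre of its underside. Starts flat on the plate, at any yaw, in the strip between the heel blank and the fence. Off the plate once its origin is beyond the plate's edges
- polish_tin: bystander: flat black tin with a red lid, 74 mm diameter, 25 mm high, origin at the centre of its underside; stands on the bench at the other side of the jig from the push block
- glue_jar: bystander: amber jar with black cap, 68 mm diameter, 95 mm high, origin at the centre of its underside; beyond the jig to the left
- hammer: bystander: hammer lying on the bench near the robot on the left, roughly along y, origin under its middle
- brush: bystander: brush lying on the bench near the robot on the right, origin under its middle
- shoe_left: bystander: black loafer, 280 x 92 x 95 mm, on the left of the bench, origin at the centre of its underside, toe to its +x
- shoe_right: bystander: black loafer, 280 x 92 x 95 mm, on the right of the bench, origin at the centre of its underside, toe to its +x

How it is judged (in metres and radians):
On the way:
1. all three trimmings are off the plate, with the push block held in the gripper ((y of chip_a in the frame of plate above 0.152 m or y of chip_a in the frame of plate below -0.152 m or x of chip_a in the frame of plate below -0.112 m or x of chip_a in the frame of plate above 0.112 m) and (y of chip_b in the frame of plate above 0.152 m or y of chip_b in the frame of plate below -0.152 m or x of chip_b in the frame of plate below -0.112 m or x of chip_b in the frame of plate above 0.112 m) and (y of chip_c in the frame of plate above 0.152 m or y of chip_c in the frame of plate below -0.152 m or x of chip_c in the frame of plate below -0.112 m or x of chip_c in the frame of plate above 0.112 m) and contact force between the fingers and push_block above 2 N), for 0.2 s.
At the end, for the whole second after the job is handed in: Trimmings' centres outside the plate's outline. Block held (over 2 N), pressing the blank (over 3 N), under 1 N on the plate. Blank: over 2 N on the fence, over 3 N on the plate, at rest, within 3 mm of the fence, square and flat within 0.05 rad, within 130 mm of the fence's middle (all of step 1 and contact force between push_block and heel above 3 N and contact force between heel and fence above 2 N and contact force between heel and plate above 3 N and contact force between push_block and plate below 1 N and angle between the x axis of heel and the x axis of fence, either way round below 0.05 rad and angle between heel's own z axis and vertical below 0.05 rad and x of heel in the frame of fence between -0.033 and -0.025 m and y of heel in the frame of fence between -0.13 and 0.13 m and linear speed of heel below 0.01 m/s); the arm keeps its last pose, push and grip.
It fails at once if the fingers push a trimming (over 1 N) (contact force between the fingers and chip_a above 1 N or contact force between the fingers and chip_b above 1 N or contact force between the fingers and chip_c above 1 N).
It fails at once if a bystander is shifted by more than 30 mm (distance of any of polish_tin, glue_jar, hammer, brush, shoe_left, shoe_right from where it was at the start of the episode above 0.03 m).
It also fails if it takes over 61 s, if anything falls off the work surface, if the arm or the gripper's body presses on something with over 40 N, if the wrist force passes 120 N, or if a joint passes its speed limit or range.

ROBOT

A 6-joint arm with a two-finger parallel gripper is mounted at the origin on the work surface. World frame = base frame: x ahead of the robot, y to its left, z up, the work surface at z = 0. Lengths are in mm, angles in rad, forces in N, time in s.
With the tool pointing down it reaches from about 350 to 775 mm from the base axis. Payload 7.3 kg.
Tool frame: the origin (TCP) lies midway between the tips of the shut fingers; the grasp point (between the pads) lies 19 mm behind it; z points along the fingers, y is the line along which they close (so a half turn about z gives the same grasp; the last joint's range is limited). The gripper opens to 92 mm and grips with 3 to 60 N. Pads are 19 mm wide; open, the fingers measure 130 mm over their backs; the gripper's body (75 mm by 190 mm) begins 47 mm behind the grasp point.
Start: joints at [1.2, 0.342, 1.524, -0, 1.275, -0.146], TCP at [117.012, 511.814, 226.741] pointing down, gripper open.
Joint ranges: [-2.53, 2.53], [-0.77, 2.02], [0.04, 2.7], [-1, 4.14], [0.28, 2.66], [-3.11, 3.11]. Speed limits (rad/s): [2.57, 2.57, 3.14, 3.14, 3.14, 3.14].

INTERFACE

Orientations are given as [roll, pitch, yaw] about the fixed x, y, z axes, in that order (R = Rz(yaw) Ry(pitch) Rx(roll)).
In Python, from plant import bot gives the robot as it stands. The module is installed in compiled form; this text tells all that it offers.
- The arm moves only by the shell command python3 -m crank 'ROWS' [OPENING]. ROWS is JSON, a list of rows, each a list of 6 numbers: the shift along the tool's x, y, z in m, then the turn, a rotation vector about the tool's x, y, z in rad. In form: [[dx, dy, dz, wx, wy, wz], ...]. A call has 1 to 5 rows; each row shifts and turns the commanded pose from where the row before left it, along the tool's axes as they then stand; what a row does not reach is not made up. A row lasts 1/8 s, in which the tool goes at most 62.5 mm and 10.7 degrees, less where a joint would pass 70% of its speed; a pose out of reach is approached as far as the arm can. A call is refused whole if a number of a shift passes 0.0625 or a number of a turn 0.188, either way. A call with a gripper value outside its range is refused whole. OPENING is the opening in per cent of the stroke, from 0 (shut) to 100 (fully open), set as the call begins (- or left out, the last holds). The fingers move at their own pace and stop on an object; the grip force is fixed at half the most. Time passes only in rows, so rows that do not move let the fingers close. It gives the time, the measured TCP pose, the force, the opening and the grip force at its end, in the units of the state.
- bot.get_obs(): the state, without advancing time (a new reading comes with each control period).
- bot.capture(name): name is "scene" or "top" or "wrist"; returns a dict with "color" (384x512x3 uint8, blue, green, red), "fov_y" (degrees; the focal length in pixels is half the picture's height over the tangent of half this angle, whatever the lens; pixels are square), "cx", "cy" (the principal point, pixels), "k1" (the pictures are not rectified: a ray, as slopes to the right and down, at radius r is drawn at 1 + k1 r^2 times it, then the intrinsics apply), "extrinsics" (4x4, takes a point from world to camera coordinates); the wrist camera has in their place "tool_from_camera" (4x4, takes a point from camera to tool coordinates, whose origin is the TCP and whose axes are the flange's). Camera axes: x right, y up, looking along -z (the intrinsics and any distortion apply to the point x, -y, -z); pixel columns grow to the right and rows downward; lengths in mm; the calibration is good to about 2 mm. A picture is of the moment at which its call begins: read the wrist's pose just before it. There is no depth.
- bot.close_job(): hands the job in; it is judged then, once.
The state is a dict: "time": time; "joint_positions": joint angles; "dq": joint speeds; "tau": joint torques, N m; "tool_pos": TCP position; "tcp_rot": TCP orientation; "contact_force": force on the tool from outside, world axes, zero at the start; "moment": the same for the moment, N m; "grip_width": finger opening in mm; "finger_force": force on a finger pad.
Only numpy, scipy, OpenCV 4.12 (cv2) and the standard library are available. Lean on these libraries where they do the work, as an engineer would, in place of code of your own. Each camera call takes 0.05 s, during which the arm holds its last target. There are 200 camera calls.

## Working session

There is one attempt and no reset: what is moved stays moved. The work goes in short steps, Python scripts to look and compute and a shell command to move; the robot and the scene stay as the last step left them, time stands still between calls to the robot, and variables do not carry over. Pictures are saved under pics/ and viewed, at most 10 in all, crops included, and the job is handed in when it is done.

```bash
mkdir -p pics
cat > h.py <<'E'
import numpy as np,cv2
from scipy.spatial.transform import Rotation as R
from plant import bot
def cap(n):
    o=bot.get_obs(); c=bot.capture(n)
    if 'extrinsics' in c: M=np.linalg.inv(np.array(c['extrinsics']))
    else:
        T=np.eye(4);T[:3,:3]=R.from_euler('xyz',o['tcp_rot']).as_matrix();T[:3,3]=o['tool_pos']
        M=T@np.array(c['tool_from_camera'])
    c['M']=M; c['f']=192/np.tan(np.radians(c['fov_y'])/2); return c
def ray(c,px):
    px=np.atleast_2d(np.array(px,float)); f=c['f']
    K=np.array([[f,0,c['cx']],[0,f,c['cy']],[0,0,1]])
    u=cv2.undistortPoints(px.reshape(-1,1,2),K,np.array([c['k1'],0,0,0.]))[:,0]
    d=np.c_[u[:,0],-u[:,1],-np.ones(len(u))]@c['M'][:3,:3].T
    return c['M'][:3,3],d
def onz(c,px,z):
    o,d=ray(c,px); return o+d*((z-o[2])/d[:,2])[:,None]
def tri(c1,p1,c2,p2):
    o1,d1=ray(c1,p1);o2,d2=ray(c2,p2);d1=d1[0];d2=d2[0]
    s=np.linalg.lstsq(np.c_[d1,-d2],o2-o1,rcond=None)[0]
    a=o1+s[0]*d1;b=o2+s[1]*d2; return (a+b)/2,np.linalg.norm(a-b)
E
python3 - <<'E'
from h import *
import pickle
o=bot.get_obs(); print(o)
D={n:cap(n) for n in('top','scene')}
pickle.dump(D,open('d.pkl','wb'))
for n in D:
    cv2.imwrite(f'pics/{n}.png',cv2.resize(D[n]['color'],(800,600),interpolation=cv2.INTER_CUBIC)); print(n,D[n]['M'][:3,3],D[n]['f'],D[n]['k1'])
E
```

```text
{'time': 0.0, 'joint_positions': array([ 1.20000086e+00,  3.42732440e-01,  1.52500937e+00, -1.46819054e-05,
        1.27541098e+00, -1.46023147e-01]), 'dq': array([-0.00039873,  0.00095079, -0.00063956, -0.00061676,  0.00133788,
       -0.00059907]), 'tau': array([ 1.53106179e-03, -4.31235874e+01, -2.44218135e+01,  7.17500551e-02,
        5.58100606e-02, -1.22924225e-04]), 'tool_pos': array([116.85926151, 511.40999114, 226.04259795]), 'tcp_rot': array([-3.14004708e+00, -2.13117099e-04,  2.91682445e+00]), 'contact_force': array([-0.65839139, -0.32078686,  0.48656351]), 'moment': array([-0.01951482,  0.05669305, -0.00847761]), 'finger_force': 0.0, 'grip_width': 91.86813610387208}
top [ 119.65302442  -15.48572245 1856.74467005] 463.14355761308457 -0.17589691799841112
scene [1127.56725753  314.78893149  794.65100073] 351.87480677589645 -0.027848706875788002
```

View pics/top.png

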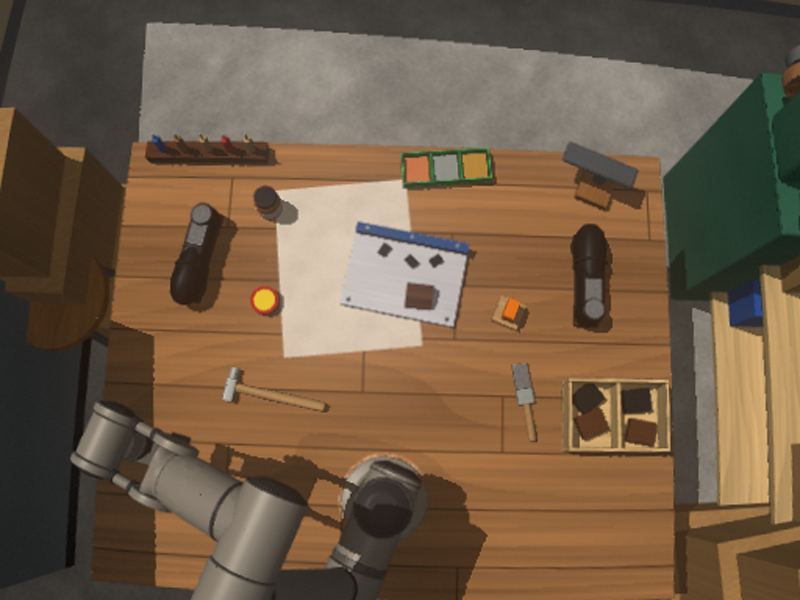

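View pics/scene.png

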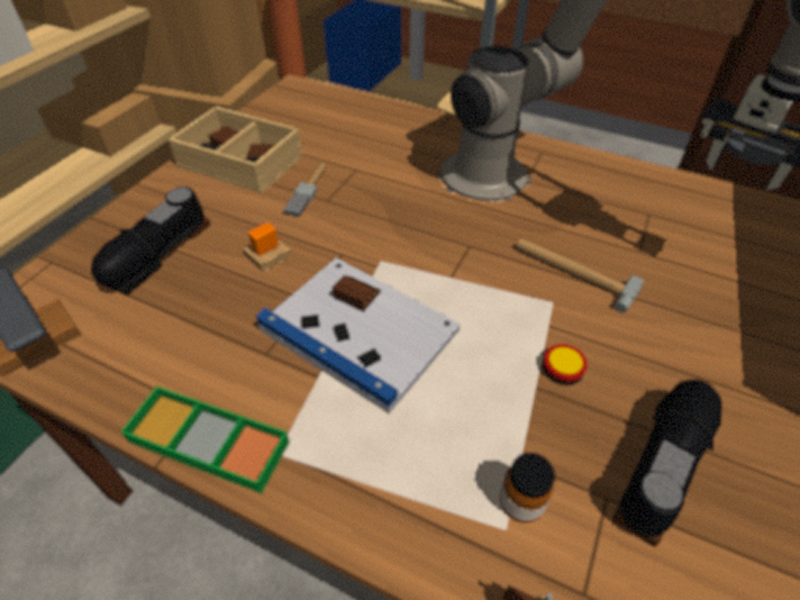

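The top view shows the jig with its blue fence running from (357,228) to (469,247). The three chips are at (385,250), (411,261) and (436,261), the heel is at (420,296), and the push block is on the right with its orange grip at (512,308). In the scene view the grip is at (262,238) and the heel at (356,292).

Run:
```python
from h import *
import pickle
D=pickle.load(open('d.pkl','rb'));t,s=D['top'],D['scene']
def blobs(c,lo,hi,box,amin=8):
    hsv=cv2.cvtColor(c['color'],cv2.COLOR_BGR2HSV);m=cv2.inRange(hsv,lo,hi)
    b=[int(v*.64) for v in box];k=np.zeros_like(m);k[b[1]:b[3],b[0]:b[2]]=m[b[1]:b[3],b[0]:b[2]]
    cs=cv2.findContours(k,cv2.RETR_EXTERNAL,cv2.CHAIN_APPROX_NONE)[0]
    return [q for q in cs if cv2.contourArea(q)>=amin]
def show(n,c,cs,z):
    for q in cs:
        r=cv2.minAreaRect(q);P=onz(c,cv2.boxPoints(r),z)[:,:2];print(n,np.round(r[0],1),cv2.contourArea(q),'ctr',P.mean(0).round(1),P.round(0).tolist())
fb=((100,120,60),(130,255,255));og=((5,180,150),(18,255,255));ch=((0,0,0),(180,255,70));
ft=blobs(t,*fb,(340,210,480,260));show('fence top',t,ft,44)
fs=blobs(s,*fb,(240,290,410,420));show('fence scene',s,fs,44)
ot=blobs(t,*og,(490,280,540,340));show('grip top',t,ot,72)
os_=blobs(s,*og,(235,215,290,270));show('grip scene',s,os_,72)
show('chips',t,blobs(t,*ch,(372,238,448,275),5),32)
hb=((0,40,20),(20,255,110))
show('heel top',t,blobs(t,*hb,(395,275,445,315)),50)
show('chips sc',s,blobs(s,*ch,(295,300,390,372),5),26)
show('heel sc',s,blobs(s,*hb,(325,265,385,315)),40)
# enlarged crops
a=cv2.resize(t['color'][135:225,205:350],None,fx=5.4,fy=5.4,interpolation=cv2.INTER_CUBIC)
cv2.imwrite('pics/crop1.png',a); print(a.shape)
```

```text
fence scene [208.6 227.9] 758.5 ctr [679.  -49.1] [[670.0, -194.0], [636.0, -200.0], [691.0, 99.0], [719.0, 98.0]]
grip top [326.9 197.1] 79.5 ctr [ 485.9 -308.8] [[468.0, -285.0], [515.0, -304.0], [504.0, -332.0], [457.0, -314.0]]
grip scene [169.3 151.6] 229.5 ctr [ 498.4 -289.1] [[499.0, -332.0], [447.0, -311.0], [499.0, -246.0], [548.0, -267.0]]
chips [279.1 166.2] 18.5 ctr [ 616.6 -119.8] [[618.0, -105.0], [630.0, -127.0], [615.0, -135.0], [603.0, -112.0]]
chips [263. 167.] 14.0 ctr [611.2 -54.2] [[615.0, -42.0], [624.0, -50.0], [607.0, -67.0], [599.0, -59.0]]
heel top [268.5 189.5] 229.5 ctr [514.2 -78.1] [[544.0, -43.0], [546.0, -111.0], [485.0, -113.0], [483.0, -45.0]]
chips sc [236.1 228.7] 60.5 ctr [639.9  19.9] [[646.0, 3.0], [620.0, 20.0], [634.0, 36.0], [660.0, 20.0]]
chips sc [202.1 228.7] 40.5 ctr [679.7 -63.6] [[674.0, -114.0], [667.0, -115.0], [686.0, -13.0], [692.0, -12.0]]
chips sc [218.  212.4] 47.5 ctr [612.2 -52.6] [[608.0, -70.0], [594.0, -58.0], [617.0, -35.0], [631.0, -47.0]]
chips sc [197.9 205.5] 44.0 ctr [ 615.5 -116.4] [[615.0, -134.0], [598.0, -113.0], [616.0, -98.0], [632.0, -120.0]]
chips sc [226.  194.5] 32.0 ctr [543.6 -65.1] [[543.0, -86.0], [527.0, -54.0], [545.0, -45.0], [560.0, -76.0]]
heel sc [226.7 186.8] 352.0 ctr [526.3 -72.1] [[552.0, -110.0], [492.0, -122.0], [501.0, -33.0], [560.0, -24.0]]
(486, 783, 3)
```

View pics/crop1.png

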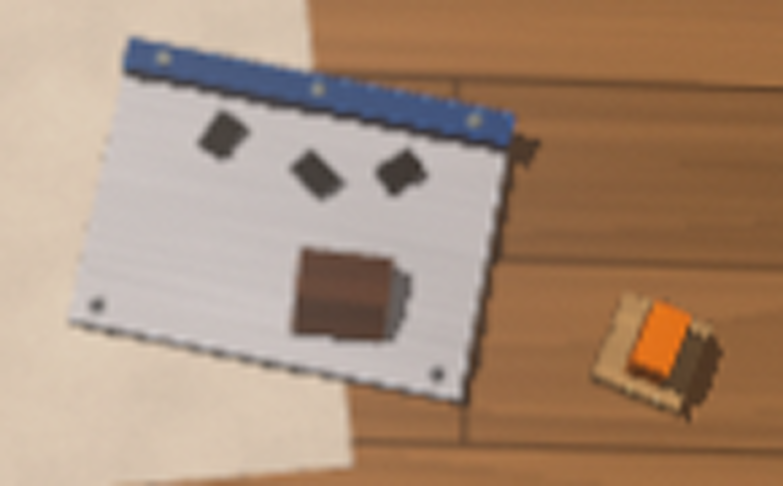

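```bash
cat > jig.py <<'E'
from h import *
import pickle
D=pickle.load(open('d.pkl','rb'));t,s=D['top'],D['scene']
g=lambda *p:np.array(p,float)/5.4+np.array([205,135])-.4
E
python3 - <<'E'
from jig import *
P=onz(t,g((70,322),(463,402)),20)[:,:2];F=onz(t,g((124,72),(507,146)),44)[:,:2];F2=onz(t,g((130,37),(515,113)),44)[:,:2]
print('near',P.round(1),'fence near',F.round(1),'far',F2.round(1))
for q in(P,F,F2):
    d=q[0]-q[1];print(np.linalg.norm(d),np.arctan2(-d[0],d[1]))
# fence height check: triangulate fence far-left top corner: scene view
print('tri grip', tri(t,[326.9,197.1],s,[262*.64,229*.64]))
d=(P[0]-P[1])+(F[0]-F[1]);yaw=np.arctan2(-d[0],d[1]);x=np.array([np.cos(yaw),np.sin(yaw)]);y=np.array([-x[1],x[0]])
o=(F.mean(0)-85*x+P.mean(0)+110*x)/2;print('yaw',yaw,'plate origin',o, 'depth',(F.mean(0)-P.mean(0))@x)
J=lambda w:np.c_[(w-o)@x,(w-o)@y].round(1).tolist()
ch=onz(t,g((222,134),(318,174),(402,173)),30)[:,:2];print('chips w',ch.round(1),'jig',J(ch))
from h import R
cs=[[g((x,y))[0] for x,y in q] for q in ([(228,110),(250,130),(225,160),(198,143)],[(312,150),(345,183),(325,199),(291,172)],[(410,148),(428,175),(398,196),(376,170)])]
for q in cs: print('chip corners jig',J(onz(t,q,30)[:,:2]))
print('heel far top jig',J(onz(t,g((300,246),(397,258)),50)[:,:2]),'near base',J(onz(t,g((290,333),(388,341)),28)[:,:2]))
gt=onz(t,g((665,300),(692,314),(655,380),(630,366)),72)[:,:2];print('grip top corners',gt.round(1),gt.mean(0))
pb=onz(t,g((622,293),(590,377),(686,414)),22)[:,:2];print('pad',pb.round(1),'ctr',(pb[0]+pb[2])/2)
E
```

```text
near [[ 494.7  126.8]
 [ 442.8 -168.9]] fence near [[ 684.3   92.9]
 [ 635.1 -197.8]] far [[ 712.2   89.5]
 [ 661.3 -203.8]]
300.21327145599645 -0.17383929112775215
294.88727668871195 -0.16740713436323518
297.6985409455221 -0.17213487557539087
tri grip (array([ 484.18475918, -307.00012917,   74.32208769]), np.float64(3.455638722542065))
yaw -0.17065199590783384 plate origin [576.53590973 -38.88389093] depth 193.52984138550866
chips w [[ 641.7   17.3]
 [ 612.5  -56.2]
 [ 615.3 -119.7]] jig [[54.6, 66.5], [38.4, -11.0], [51.9, -73.1]]
chip corners jig [[74.1, 65.8], [62.0, 46.3], [35.1, 60.1], [44.1, 82.9]]
chip corners jig [[56.0, -2.9], [35.6, -32.3], [20.3, -19.9], [35.8, 9.3]]
chip corners jig [[72.5, -75.4], [54.4, -92.7], [33.7, -73.5], [50.3, -53.4]]
heel far top jig [[-24.0, -9.1], [-18.5, -81.4]] near base [[-85.6, -14.2], [-77.0, -87.1]]
grip top corners [[ 513.8 -312.4]
 [ 503.9 -332.3]
 [ 453.9 -304.8]
 [ 463.8 -286.4]] [ 483.86100235 -308.97354811]
pad [[ 529.3 -288. ]
 [ 464.2 -263.8]
 [ 438.1 -336.2]] ctr [ 483.68466176 -312.1137561 ]
```

The strip in front of the heel is about 103 mm wide and the chips lie at jig x 20–74. One pass with the 70 mm pad, from +y to −y, will clear them. First I go to the block.

```bash
cat > go.py <<'E'
# usage: go.py w|j x y z yaw : prints remaining shift/turn in tool axes (first translation, rot vector)
import sys
from h import *
o=bot.get_obs();f=sys.argv[1];x,y,z,a=map(float,sys.argv[2:6])
JO=np.array([576.5,-38.9]);JY=-0.171
if f=='j':
    x,y=JO+R.from_euler('z',JY).as_matrix()[:2,:2]@[x,y];a+=JY+np.pi
Rt=R.from_euler('xyz',[np.pi,0,a]);Rc=R.from_euler('xyz',o['tcp_rot'])
print('t',round(o['time'],2),'d',(Rc.inv().apply(np.array([x,y,z])-o['tool_pos'])/1000).round(4),'turn',(Rc.inv()*Rt).as_rotvec().round(4),'F',np.round(o['contact_force'],1),'w',round(o['grip_width'],1),round(o['finger_force'],1))
E
M="python3 -m crank"
$M '[[-0.0416,-0.0326,0,0,0,0],[-0.0416,-0.0326,0,0,0,0],[-0.0416,-0.0326,0,0,0,0],[-0.0416,-0.0326,0,0,0,0],[-0.0416,-0.0326,0,0,0,0]]' 100
$M '[[-0.0416,-0.0326,0,0,0,0],[-0.0416,-0.0326,0,0,0,0],[-0.0416,-0.0326,0,0,0,0],[-0.0416,-0.0326,0,0,0,0],[-0.0416,-0.0326,0,0,0,0]]'
$M '[[-0.0155,-0.049,0,0,0,0],[-0.0155,-0.049,0,0,0,0],[-0.0155,-0.049,0,0,0,0],[-0.0155,-0.049,0,0,0,0]]'
python3 go.py w 484 -309 200 2.75
```

```text
time: 0.72
tool_pos: [284.1, 305.1, 226.6]
tcp_rot: [-3.142, -0.0, 2.917]
contact_force: [0.6, 0.5, -0.7]
grip_width: 91.9
finger_force: 0.0
time: 1.35
tool_pos: [450.6, 99.7, 226.5]
tcp_rot: [3.141, -0.0, 2.917]
contact_force: [0.0, 0.5, -0.6]
grip_width: 92.2
finger_force: 0.0
time: 1.85
tool_pos: [466.4, -105.2, 226.4]
tcp_rot: [3.141, -0.0, 2.917]
contact_force: [1.3, 0.7, -1.1]
grip_width: 91.8
finger_force: 0.0
t 1.85 d [-0.0626 -0.1947  0.0264] turn [ 0.0003 -0.0005  0.1667] F [ 1.3  0.7 -1.1] w 91.8 0.0
```

```bash
python3 -m crank '[[-0.0156,-0.0487,0,0,0,0],[-0.0156,-0.0487,0,0,0,0],[-0.0156,-0.0487,0,0,0,0],[-0.0156,-0.0487,0,0,0,0],[0,0,0.006,0,0,0.16]]' >/dev/null
python3 - <<'E'
from h import *
import pickle
c=cap('wrist');pickle.dump(c,open('w1.pkl','wb'));cv2.imwrite('pics/w1.png',cv2.resize(c['color'],(800,600)))
print(c['M'].round(2),bot.get_obs()['tool_pos'])
E
```

```text
[[ 3.8000e-01 -8.8000e-01 -2.7000e-01  4.0840e+02]
 [ 9.2000e-01  3.6000e-01  1.2000e-01 -2.7934e+02]
 [-0.0000e+00 -3.0000e-01  9.5000e-01  3.7749e+02]
 [ 0.0000e+00  0.0000e+00  0.0000e+00  1.0000e+00]] [ 483.25498971 -308.90078962  218.78063817]
```

View pics/w1.png

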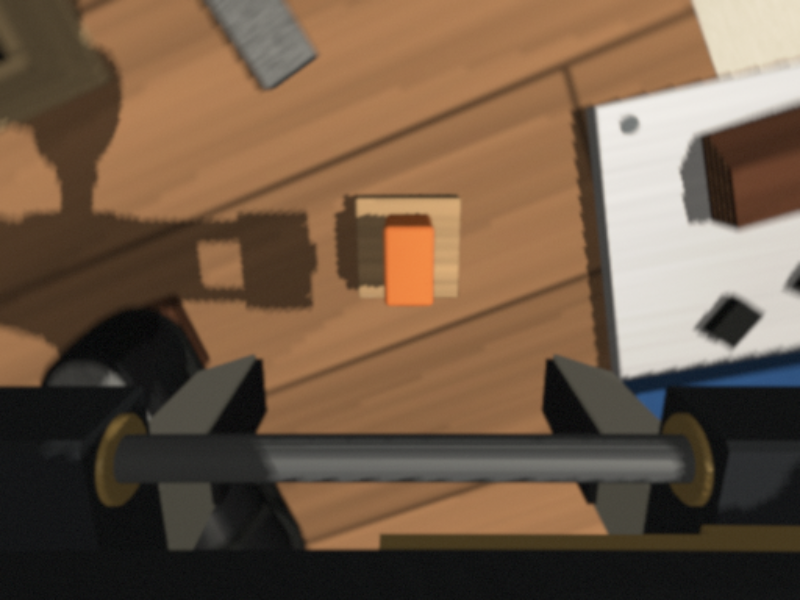

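The wrist view shows the grip top from (386,226) to (434,305) and the pad from (356,197) to (459,297). The yaw is already well aligned.

```bash
python3 - <<'E'
from jig import *
c=pickle.load(open('w1.pkl','rb'));S=.64
q=onz(c,np.array([[386,227],[434,227],[434,305],[386,305]])*S,72);p=onz(c,np.array([[356,197],[460,196],[459,297],[357,297]])*S,22)
for a in(q,p):
    print(a[:,:2].round(1).tolist(),a.mean(0)); e=a[3]-a[0]+a[2]-a[1];print('yaw',np.arctan2(e[1],e[0]),np.linalg.norm(e)/2,np.linalg.norm(a[1]-a[0]))
print(tri(c,np.array([410,266])*S,t,g((661,340))[0]), tri(c,np.array([460,196])*S,t,g((590,377))[0]))
# heel/chip/plate corner in this view
print('plate corner near-right',onz(c,np.array([[590,106],[619,381]])*S,20).round(1))
E
python3 go.py w 484 -309 51 2.75
```

```text
[[455.0, -310.4], [465.6, -284.6], [510.2, -302.1], [499.0, -329.1]] [ 482.45223402 -306.5409056    72.        ]
yaw -0.38820532341600966 47.83428071318634 27.905801569810706
[[436.5, -326.0], [462.3, -261.9], [528.0, -287.4], [500.6, -353.8]] [ 481.84184257 -307.2781045    22.        ]
yaw -0.38919095458443126 70.14231873640499 69.1405284052648
(array([ 478.0147195 , -305.03198866,   93.86034067]), np.float64(2.8508048968714568)) (array([ 461.19336948, -262.33507192,   33.91950951]), np.float64(1.4459866243183512))
plate corner near-right [[ 441.2 -165.8   20. ]
 [ 635.2 -200.9   20. ]]
t 2.52 d [-0.0011  0.      0.1678] turn [ 0.0009 -0.0024 -0.0071] F [-0.2  1.5 -1.6] w 91.9 0.0
```

```bash
python3 go.py w 482.2 -307 30 2.752
python3 -m crank '[[0.001,0.002,0.05,0,0,-0.005],[0,0,0.05,0,0,0],[0,0,0.045,0,0,0],[0,0,0.03,0,0,0],[0,0,0.012,0,0,0]]'
python3 go.py w 482.2 -307 30 2.752
```

```text
t 2.52 d [0.0012 0.0012 0.1888] turn [ 0.0009 -0.0024 -0.0091] F [-0.2  1.5 -1.6] w 91.9 0.0
time: 3.15
tool_pos: [483.0, -304.0, 31.9]
tcp_rot: [3.14, -0.003, 2.764]
contact_force: [0.2, -0.4, -0.5]
grip_width: 92.1
finger_force: 0.0
t 3.15 d [-0.0004 -0.0031  0.0019] turn [ 0.0013 -0.0034  0.012 ] F [ 0.2 -0.4 -0.5] w 92.1 0.0
```

```bash
python3 -m crank '[[0,-0.002,0.002,0,0,0.012],[0,0,0,0,0,0],[0,0,0,0,0,0],[0,0,0,0,0,0],[0,0,0,0,0,0]]' 0
python3 -m crank '[[0,0,0,0,0,0],[0,0,0,0,0,0],[0,0,0,0,0,0]]'
python3 -m crank '[[0,0,-0.01,0,0,0],[0,0,-0.02,0,0,0],[0,0,-0.03,0,0,0],[0,0,-0.03,0,0,0],[0,0,0,0,0,0]]'
python3 go.py j 48 140 120 0
```

```text
time: 3.78
tool_pos: [483.3, -307.1, 32.0]
tcp_rot: [-3.142, 0.001, 2.75]
contact_force: [0.1, -0.8, 0.3]
grip_width: 46.7
finger_force: 0.0
time: 4.15
tool_pos: [483.1, -307.1, 31.7]
tcp_rot: [-3.142, 0.0, 2.75]
contact_force: [-0.7, -0.5, 1.7]
grip_width: 29.9
finger_force: 30.0
time: 4.78
tool_pos: [484.3, -307.9, 124.2]
tcp_rot: [-3.14, 0.005, 2.75]
contact_force: [0.3, -0.2, -2.3]
grip_width: 29.8
finger_force: 30.0
t 4.78 d [0.0014 0.4309 0.0036] turn [-0.002   0.0049 -0.2208] F [ 0.3 -0.2 -2.3] w 29.8 30.0
```

```bash
python3 -m crank '[[0,0.06,0,0,0,0],[0,0.06,0,0,0,0],[0,0.06,0,0,0,0],[0,0.06,0,0,0,0],[0,0.06,0,0,0,0]]' >/dev/null
python3 -m crank '[[0,0.06,0,0,0,0],[0,0.06,0,0,0,0],[0,0.01,0,0,0,-0.1],[0,0,0,0,0,-0.12],[0,0,0,0,0,0]]' >/dev/null
python3 go.py j 47 138 56 0
```

```text
t 6.03 d [-0.0002 -0.0016  0.064 ] turn [-0.0004 -0.0026 -0.0013] F [ 0.5 -1.  -2.1] w 30.1 30.0
```

```bash
python3 -m crank '[[0,-0.002,0.03,0,-0.003,0],[0,0,0.024,0,0,0],[0,0,0.01,0,0,0],[0,0,0,0,0,0]]'
python3 go.py j 47 138 56 0
python3 - <<'E'
from h import *
c=cap('wrist');s=cap('scene')
cv2.imwrite('pics/w2.png',np.hstack([cv2.resize(c['color'],(400,300)),cv2.resize(s['color'][110:290,130:370],(400,300))]))
E
```

```text
time: 6.52
tool_pos: [646.6, 88.2, 57.0]
tcp_rot: [-3.141, 0.001, 2.968]
contact_force: [0.5, -0.2, -1.1]
grip_width: 30.2
finger_force: 30.0
t 6.53 d [0.0005 0.0009 0.001 ] turn [-0.0002  0.0014 -0.0023] F [ 0.5 -0.2 -1.1] w 30.2 30.0
```

View pics/w2.png

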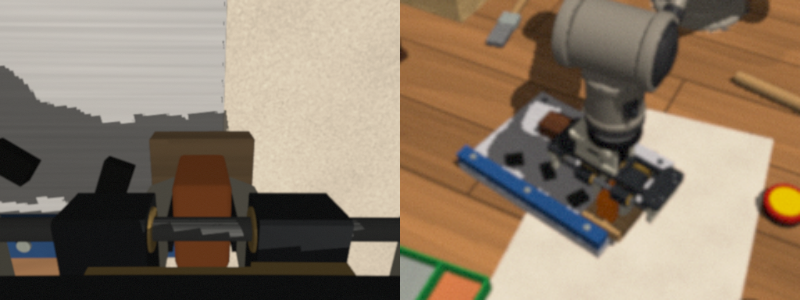

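```bash
python3 -m crank '[[0,-0.008,0.001,0,0,0],[0,-0.02,0,0,0,0],[0,-0.02,0,0,0,0],[0,-0.02,0,0,0,0],[0,-0.02,0,0,0,0]]' |sed -n 2,4p
python3 go.py j 47 -190 56 0
python3 -m crank '[[0,-0.02,0,0,0,0],[0,-0.02,0,0,0,0],[0,-0.02,0,0,0,0],[0,-0.02,0,0,0,0],[0,-0.02,0,0,0,0]]' |sed -n 2,4p
python3 go.py j 47 -190 56 0
```

```text
tool_pos: [631.8, -0.2, 56.8]
tcp_rot: [3.142, 0.003, 2.969]
contact_force: [-0.3, -0.7, -1.8]
t 7.25 d [ 0.0005 -0.2376  0.0008] turn [ 0.0001  0.0032 -0.0016] F [-0.3 -0.7 -1.8] w 29.9 30.0
tool_pos: [614.7, -98.1, 56.7]
tcp_rot: [3.141, 0.003, 2.97]
contact_force: [0.1, 0.4, -1.5]
t 7.88 d [ 0.0006 -0.1382  0.0007] turn [ 0.0001  0.0031 -0.0008] F [ 0.1  0.4 -1.5] w 29.8 30.0
```

```bash
python3 -m crank '[[0,-0.02,0,0,0,0],[0,-0.02,0,0,0,0],[0,-0.02,0,0,0,0],[0,-0.02,0,0,0,0],[0,-0.02,0,0,0,0]]' |sed -n 2,4p
python3 -m crank '[[0,-0.02,0,0,0,0],[0,-0.02,0,0,0,0],[0,0,0,0,0,0],[0,0,-0.05,0,0,0],[0,0,-0.04,0,0,0]]' |sed -n 2,4p
python3 go.py j -160 -160 130 0
python3 - <<'E'
from h import *
import pickle
D={n:cap(n) for n in('top','scene')};pickle.dump(D,open('d2.pkl','wb'))
t,s=D['top'],D['scene']
cv2.imwrite('pics/v3.png',np.hstack([cv2.resize(t['color'][130:230,205:338],(400,300)),cv2.resize(s['color'][110:290,100:340],(400,300))]))
E
```

```text
tool_pos: [597.6, -196.7, 56.7]
tcp_rot: [3.142, 0.003, 2.97]
contact_force: [-0.2, -0.5, -1.1]
tool_pos: [590.9, -234.2, 148.0]
tcp_rot: [3.141, 0.003, 2.97]
contact_force: [0.6, 0.5, -1.9]
t 9.12 d [0.2075 0.0299 0.0174] turn [ 0.0005  0.003  -0.0004] F [ 0.6  0.5 -1.9] w 29.5 30.0
```

View pics/v3.png

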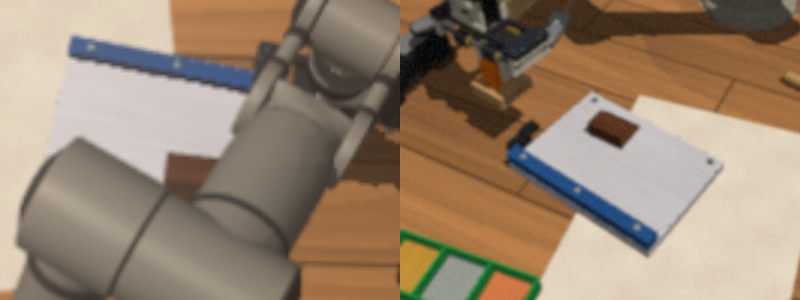

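```bash
python3 go.py j -140 -46 125 0
python3 -m crank '[[0.045,0.035,0,0,0,0],[0.045,0.035,0,0,0,0],[0.045,0.035,0,0,0,0],[0.045,0.035,0.02,0,0,0],[0,0,0,0,0,0]]' |sed -n 2,4p
python3 go.py j -140 -46 66 0
python3 - <<'E'
from h import *
import pickle
D={n:cap(n) for n in('wrist','scene')};pickle.dump(D,open('d3.pkl','wb'))
t,s=D['wrist'],D['scene']
cv2.imwrite('pics/v4.png',np.hstack([cv2.resize(t['color'],(400,300)),cv2.resize(s['color'][130:250,100:260],(400,300))]))
E
```

```text
t 9.22 d [0.1903 0.1448 0.0244] turn [-0.0026  0.0121 -0.0001] F [ 1.7 -0.3 -1.9] w 30.0 30.0
tool_pos: [431.6, -62.1, 123.7]
tcp_rot: [3.14, -0.006, 2.973]
contact_force: [1.3, -0.2, -1.9]
t 9.85 d [0.0008 0.0014 0.0578] turn [ 0.0021 -0.0064  0.0023] F [ 1.3 -0.2 -1.9] w 29.6 30.0
```

View pics/v4.png

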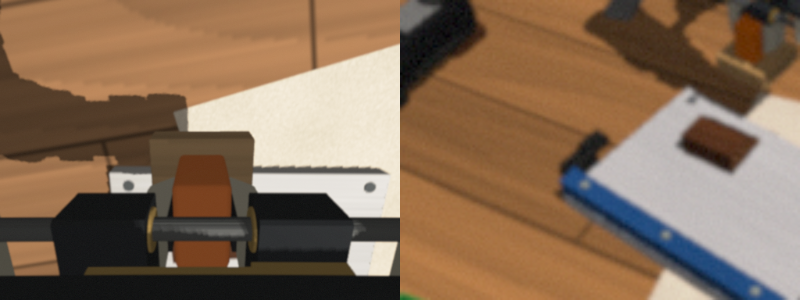

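```bash
python3 - <<'E'
from h import *
import pickle
s=pickle.load(open('d3.pkl','rb'))['scene']
JO=np.array([576.5,-38.9]);Rj=R.from_euler('z',-0.171).as_matrix()[:2,:2]
J=lambda w:((w[:,:2]-JO)@Rj).round(0).tolist()
c=lambda *p:np.array(p,float)/2.5+np.array([100,130])
for z in(0,12,20):print(z,J(onz(s,c((565,165),(580,150),(600,132),(608,142),(690-0,90),(565,172))-[160,0],z)))
cv2.imwrite('pics/v5.png',cv2.resize(s['color'][165:215,140:220],(800,500),interpolation=cv2.INTER_CUBIC))
E
python3 -m crank '[[0,0,0.03,0,-0.006,0],[0,0,0.025,0,0,0],[0,0,0.003,0,0,0],[0,0,0,0,0,0]]' |sed -n 2,4p
python3 go.py j -140 -46 66 0
```

```text
0 [[65.0, -190.0], [37.0, -193.0], [1.0, -195.0], [7.0, -175.0], [-124.0, -153.0], [73.0, -182.0]]
12 [[72.0, -181.0], [44.0, -184.0], [8.0, -185.0], [14.0, -166.0], [-115.0, -144.0], [80.0, -173.0]]
20 [[76.0, -175.0], [48.0, -177.0], [13.0, -179.0], [19.0, -159.0], [-108.0, -138.0], [84.0, -167.0]]
tool_pos: [438.7, -66.7, 68.6]
tcp_rot: [-3.142, 0.01, 2.969]
contact_force: [0.5, -0.1, -1.1]
t 10.45 d [0.009  0.0048 0.0025] turn [-0.0001  0.01   -0.0012] F [ 0.5 -0.1 -1.1] w 29.8 30.0
```

View pics/v5.png

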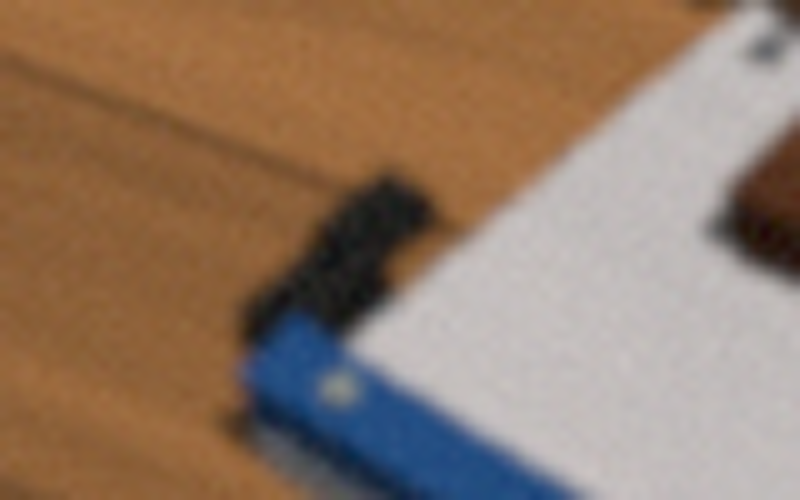

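The chips lie on the bench at jig y ≈ −165 to −195, so they are off the plate. Next I check the pose and fine-tune it.

```bash
python3 -m crank '[[0,0.004,0.002,0,0.008,0],[0,0,0,0,0,0],[0,0,0,0,0,0]]' |sed -n 2,4p
python3 go.py j -131 -46 66 0;python3 -c "from h import *;print(bot.get_obs()['joint_positions'].round(3))"
```

```text
tool_pos: [438.7, -62.1, 66.5]
tcp_rot: [-3.142, 0.002, 2.97]
contact_force: [0.2, -0.1, -1.9]
t 10.82 d [-0.0008  0.0003  0.0006] turn [-0.0001  0.0019 -0.0005] F [ 0.2 -0.1 -1.9] w 29.6 30.0
[-0.314  0.41   1.951  0.     0.778 -1.714]
```

```bash
python3 -m crank '[[-0.01,0,0,0,0,0],[-0.012,0,0,0,0,0],[-0.012,0,0,0,0,0],[-0.012,0,0,0,0,0],[-0.012,0,0,0,0,0]]' |sed -n 2,4p
python3 -m crank '[[-0.012,0,0,0,0,0],[-0.012,0,0,0,0,0],[-0.012,0,0,0,0,0],[-0.01,0,0,0,0,0],[-0.006,0,0,0,0,0]]' |sed -n 2,4p
python3 go.py j -3 -46 66 0
python3 - <<'E'
from h import *
s=cap('scene')
cv2.imwrite('pics/v6.png',cv2.resize(s['color'][150:250,140:300],(800,500),interpolation=cv2.INTER_CUBIC))
E
```

```text
tool_pos: [496.4, -72.2, 66.3]
tcp_rot: [3.141, 0.001, 2.97]
contact_force: [-2.2, 0.7, 2.8]
tool_pos: [547.4, -81.1, 66.3]
tcp_rot: [3.142, 0.001, 2.97]
contact_force: [-3.5, 1.1, 5.4]
t 12.07 d [-0.0185  0.0005  0.0003] turn [ 0.0001  0.001  -0.0008] F [-3.5  1.1  5.4] w 29.8 30.0
```

View pics/v6.png

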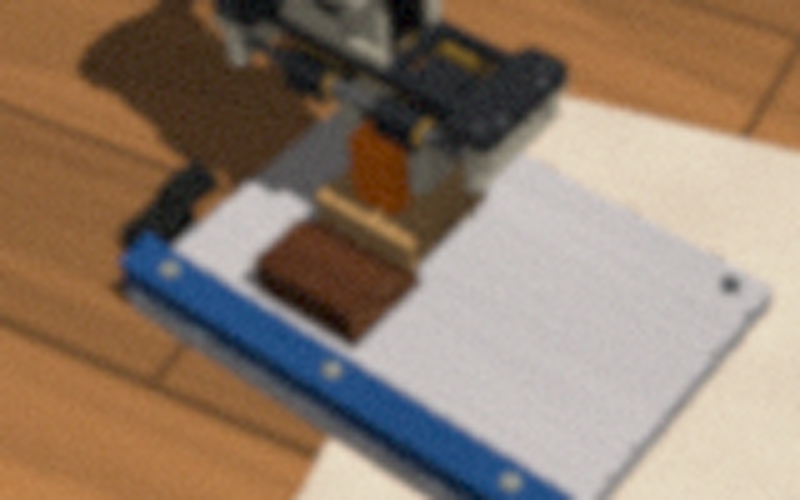

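The heel is being pushed squarely and is still short of the fence. I continue gently.

```bash
python3 -m crank '[[-0.005,0,0,0,0,0],[-0.005,0,0,0,0,0],[-0.003,0,0,0,0,0],[0,0,0,0,0,0]]' |sed -n 2,4p
python3 -m crank '[[-0.003,0,0,0,0,0],[0,0,0,0,0,0]]' |sed -n 2,4p
python3 -m crank '[[-0.0025,0,0,0,0,0],[0,0,0,0,0,0]]' |sed -n 2,4p
```

```text
tool_pos: [560.0, -83.3, 66.2]
tcp_rot: [3.142, 0.002, 2.97]
contact_force: [-0.5, 0.5, -1.7]
tool_pos: [562.8, -83.7, 66.1]
tcp_rot: [3.142, 0.001, 2.97]
contact_force: [-0.9, -0.1, -1.2]
tool_pos: [563.7, -83.7, 66.1]
tcp_rot: [3.141, -0.002, 2.97]
contact_force: [-4.2, 1.3, 1.6]
```

```bash
python3 -m crank '[[-0.0015,0,0.001,0,0,0],[0,0,0,0,0,0]]' |sed -n 2,4p
python3 -m crank '[[-0.0015,0,0.001,0,0,0],[0,0,0,0,0,0]]' |sed -n 2,4p
```

```text
tool_pos: [563.9, -83.7, 66.0]
tcp_rot: [3.141, -0.005, 2.97]
contact_force: [-12.7, 2.0, 12.3]
tool_pos: [564.2, -83.7, 65.9]
tcp_rot: [3.141, -0.007, 2.97]
contact_force: [-19.6, 2.9, 23.5]
```

```bash
python3 -m crank '[[0,0,0,0,0,0],[0,0,0,0,0,0],[0,0,0,0,0,0],[0,0,0,0,0,0],[0,0,0,0,0,0]]'
python3 -m crank '[[0,0,0,0,0,0],[0,0,0,0,0,0],[0,0,0,0,0,0],[0,0,0,0,0,0],[0,0,0,0,0,0]]'
python3 - <<'E'
from h import *
s=cap('scene')
cv2.imwrite('pics/v7.png',cv2.resize(s['color'][150:250,140:300],(800,500),interpolation=cv2.INTER_CUBIC))
E
```

```text
time: 14.25
tool_pos: [564.2, -83.7, 66.0]
tcp_rot: [3.141, -0.007, 2.97]
contact_force: [-19.1, 3.5, 23.0]
grip_width: 29.8
finger_force: 30.0
time: 14.88
tool_pos: [564.1, -83.7, 65.9]
tcp_rot: [3.141, -0.007, 2.97]
contact_force: [-19.4, 2.5, 22.0]
grip_width: 29.8
finger_force: 30.0
```

View pics/v7.png

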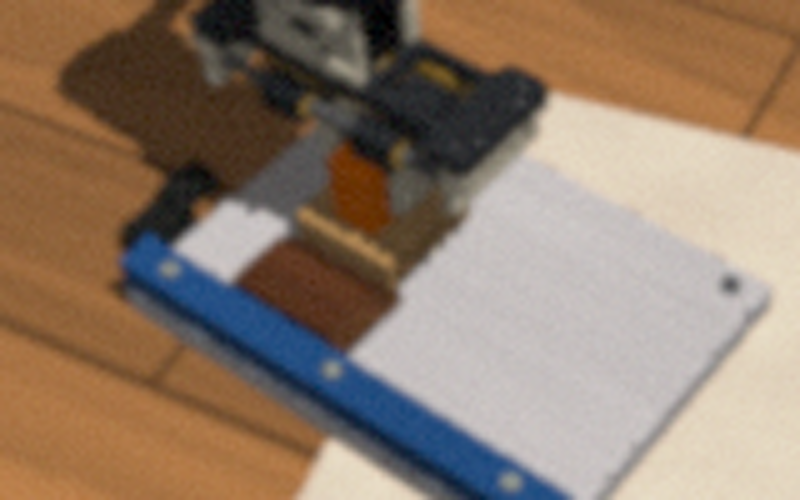

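The heel is flush and square along the fence, held steadily with about 19 N forward and 22 N down. The chips are off the plate.

```bash
python3 -c "
from plant import bot
print(bot.close_job())"
```

```text
the job is handed in; nothing more can be done
None
```

I handed the job in at about 15 s, verdict not shown: the three trimmings were swept off the plate with the block, and the heel blank is held flush and square against the fence with about 19 N forward and 22 N down, the block still gripped and, by pose, about 14 mm clear of the plate.

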